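# Hook a shelf bracket into a slotted stand and lock it

## Robot

A 6-joint arm with a two-finger parallel gripper is mounted at the origin on a cart in front of the work surface, level with it; the furniture and walls round the work are solid. World frame = base frame: x ahead of the robot, y to its left, z up, the work surface at z = 0. Lengths are in m, angles in degrees, forces in N, time in s.
With the tool pointing down it reaches from about 0.425 to 0.925 m from the base axis. Payload 12.5 kg.
Tool frame: the origin (TCP) lies on the centre line of the jaws, within the pads' length; the fingertips stand robot.tips_ahead ahead of it and the grasp point (between the pads) lies 8 mm behind it (robot.tips_ahead is the distance from the TCP to the fingertips, in m); z points along the fingers, y is the line along which they close (so a half turn about z gives the same grasp; the last joint's range is limited). The gripper opens to 85 mm and grips with 20 to 120 N. Pads are 22 mm wide; open, the fingers measure 114 mm over their backs; the gripper's body (76 mm by 85 mm) begins 54 mm behind the grasp point. The pads swing forward as they close: fully open they stand 13 mm farther back than shut.
Start: joints at [65.741, 28.126, 89.318, -0, 62.55, -6.05], TCP at [0.195, 0.594, 0.242] pointing down, gripper open.
Joint ranges: [-177.58, 177.58], [-47.91, 125.51], [2.72, 160], [-65.01, 245.01], [3.68, 167.84], [-153.87, 153.87]. Speed limits (degrees/s): [127.2, 127.2, 159.86, 180, 180, 180].

## Interface

Orientations are given as [roll, pitch, yaw] about the fixed x, y, z axes, in that order (R = Rz(yaw) Ry(pitch) Rx(roll)).
In Python, from workcell import robot gives the robot as it stands.
- The arm moves only by the tool apply_moves, never from a script. Its argument "deltas" is one flat list of numbers, 7 for each row, row after row: the shift along the world's x, y, z in mm, then the turn, a rotation vector about the world's x, y, z in degrees, then the opening, from 0 (shut) to 1 (fully open). In form: [dx, dy, dz, ax, ay, az, jaw, dx, dy, dz, ax, ay, az, jaw, ...]. A call has 1 to 10 rows; each row is the pose to reach, as a shift and turn from the pose commanded when the call began; what a row does not reach only later rows make up. A row lasts 1/8 s, in which the tool goes at most 62.5 mm and 10.7 degrees, less where a joint would pass 70% of its speed; a pose out of reach is approached as far as the arm can. A call with a gripper value outside its range is refused whole. The fingers move at their own pace and stop on an object; "grip_force" is the grip in N (left out, the last holds). Time passes only in rows, so rows that repeat a pose let the fingers close. It gives the time, the measured TCP pose, the force, the opening and the grip force at its end, in the units of the state.
- robot.state(): the state, without advancing time (a new reading comes with each control period).
- robot.get_image(name): name is "side" or "top"; returns a dict with "image" (420x560x3 uint8, blue, green, red), "depth" (420x560 float32, m along the optical axis (not along the pixel's ray), 0 where there is no reading), "camera_matrix" (3x3 intrinsics, pixels), "dist_coeffs" ([k1, k2, p1, p2, k3] as OpenCV has them; the pictures are not rectified), "rvec" (rotation vector, rad) and "tvec" (3), from world to camera coordinates, as OpenCV has them. Camera axes: x right, y down, z forward; pixel columns grow to the right and rows downward; lengths in m; the calibration is good to about 2 mm. A picture is of the moment at which its call begins.
- robot.job_done(): hands the job in; it is judged then, once.
The state is a dict: "time_s": time; "joint_pos": joint angles; "qd": joint speeds; "effort": joint torques, N m; "tcp_pos": TCP position; "tcp_rot": TCP orientation; "force": force on the tool from outside, world axes, zero at the start; "moment": the same for the moment, N m; "grip_width": opening from 0.0 (shut) to 1.0 (fully open); "gripper_force": force on a finger pad.
Only numpy, scipy, OpenCV 4.12 (cv2) and the standard library are available. Lean on these libraries where they do the work, as an engineer would, in place of code of your own. Each camera call takes 0.05 s, during which the arm holds its last target. There are 200 camera calls.

## Task

Pick up the small blue shelf bracket, hook its two rear tabs into the two upright slots of the grey plate on the stand, and push it down until it sits fully home and the brass spring plunger snaps out and locks it. Feel for the slots and seat it without forcing it, leave the bracket hanging there by itself, and do not disturb the vial, the lens or the small box.

Things in the scene. Friction and masses are not known exactly. Their poses are not given: they have to be found in the camera images.
- bracket: blue shelf bracket, loose, 0.2 kg, stands level on the table. Origin: underside (z=0), rear face of its back plate, mid width. +x to the rear (tabs' side), y along its width, z up. Shelf 70 mm wide, x=-78..-6 mm, 12 mm high rim. Back plate x=-6..0, 68 wide, 55 high; low in its middle a ramp and, above a 7 mm high bar, a pocket for the plunger.
- rib (a point): where to grip the bracket, at x=-14, y=0, z=80 mm of its frame: upright middle rib 10 mm thick in y, x=-27..0 mm, top at z=95 mm, free on both sides above z=55. Fingers from above, on its +y and -y sides. Its top is also a place to press down.
- tabs (a point): midway between the rear ends of the bracket's two bright steel tabs, at x=11.5, y=0, z=35 mm of its frame. Tabs at y=-18 and +18 mm, 5 mm wide: neck z=40..48 mm, then a tooth x=6.5..11.5 mm hanging from z=48 down to z=22.
- stand: fixed stand. Origin: on the table below the middle of the plate's front face (x=0); +x from front to back, the way the bracket is pushed in; y along the plate. Base x=-70..22 mm, 10 mm thick, 110 wide. Grey upright plate 124 wide, 5 thick, top edge z=140 mm, with two slots 7.5 mm wide, 36 mm between centres, z=100..130 mm.
- entry (a point): on the stand, x=0, y=0, z=80 mm: where the bracket's origin goes (z 78..82) as the tabs pass in and its back plate touches the plate. But the plate is clamped in long holes: its slots lie up to 10 mm to either side in y of this point, which is not reported; find them by feel. Tabs that miss stop with the bracket's origin at x=-11.5 mm.
- home (a point): on the stand, x=0, y=0, z=60 mm: the bracket's origin when home (same sideways offset as the slots), necks on the slots' lower edges; it may droop up to 3 degrees. On the way down the ramp meets the plunger after 5 mm; it gives way at about 8 to 18 N, more than the bracket's weight. Bracket against stand must stay under 40 N.
- latch (a joint): brass spring plunger with a ball nose of 8 mm in the middle of the slotted plate, 72 mm above the table; value = how far it is pressed back into the plate, in m: 0 standing out by 4 mm (also when no bracket is there), about 0.002 when the bracket's bar rides over it. It is locked when the bracket is home and the value is back near 0.
- amber_vial: brown glass vial with black cap, 30 mm wide, 77 mm high, loose bystander, origin at the centre of its underside
- objective_lens: white and grey microscope objective standing upright, 28 mm wide, 52 mm high, loose bystander, origin at the centre of its underside
- coverslip_box: flat square box, white with a green lid, 61 x 61 x 17 mm, loose bystander, origin at the centre of its underside

How it is judged (in metres and radians):
On the way:
1. both tabs are through the slots, the bracket still raised (x of bracket in the frame of stand between -0.005 and 0.005 m and y of bracket in the frame of stand between -0.013 and 0.013 m and z of bracket in the frame of stand between 0.066 and 0.086 m and angle between the x axis of bracket and the x axis of stand, either way round below 0.15 rad), for 0.1 s.
At the end, for the whole second after the job is handed in: Bracket hooked on the stand: origin within 4 mm of the plate's front face in depth, 13 mm of the stand's middle sideways, 57 to 62.5 mm above the table; tilt under 0.1 rad, turned under 0.12 rad from the stand; at rest; plunger pressed less than 1.2 mm (x of bracket in the frame of stand between -0.004 and 0.004 m and y of bracket in the frame of stand between -0.013 and 0.013 m and z of bracket in the frame of stand between 0.057 and 0.0625 m and angle between the x axis of bracket and the x axis of stand, either way round below 0.12 rad and angle between bracket's own z axis and vertical below 0.1 rad and value of joint latch below 0.0012 m and linear speed of bracket below 0.02 m/s); the robot touches nothing.
It fails at once if the bracket is forced against the stand with more than 40 N (contact force between bracket and stand above 40 N).
It fails at once if the vial, the lens or the small box is moved more than 15 mm or tipped (distance of any of amber_vial, objective_lens, coverslip_box from where it was at the start of the episode above 0.015 m or angle between any of amber_vial, objective_lens's own z axis and vertical above 0.3 rad).
It also fails if it takes over 54 s, if anything falls off the work surface, if the arm or the gripper's body presses on something with over 40 N, if the wrist force passes 120 N, or if a joint passes its speed limit or range.

## Working session

There is one attempt and no reset: what is moved stays moved. The work goes in short steps, Python scripts to look and compute and a tool call to move; the robot and the scene stay as the last step left them, time stands still between calls to the robot, and variables do not carry over. Pictures are saved under pics/ and viewed, at most 10 in all, crops included, and the job is handed in when it is done.

Besides the shell and the picture viewer there is one more tool, called after "Call:" as name(argument=value, ...) on one line, values as JSON. apply_moves: Moves the arm, as the interface text tells. Its arguments: {"type":"object","properties":{"deltas":{"type":"array"},"grip_force":{"type":"number"}},"required":["deltas"]}

```bash
mkdir -p pics; cat > h.py <<'E'
import numpy as np, cv2
from workcell import robot
def cloud(n):
    d=robot.get_image(n); K=d["camera_matrix"]; D=np.array(d["dist_coeffs"])
    h,w=d["depth"].shape
    v,u=np.mgrid[:h,:w]
    p=cv2.undistortPoints(np.stack([u,v],-1).reshape(-1,1,2).astype(np.float64),np.array(K),D).reshape(h,w,2)
    z=d["depth"].astype(float)
    pc=np.dstack([p*z[...,None],z]); R=cv2.Rodrigues(np.array(d["rvec"],float))[0]
    P=(pc-np.array(d["tvec"],float).ravel())@R
    P[z==0]=np.nan
    return d["image"],P
E
python3 - <<'E'
from h import *
for n in("top","side"):
    im,P=cloud(n); cv2.imwrite(f"pics/{n}0.png",im); np.save(f"{n}P.npy",P); np.save(f"{n}I.npy",im)
s=robot.state(); print(s, robot.tips_ahead)
E
```

```text
{'time_s': 0.1, 'joint_pos': array([ 6.57405496e+01,  2.81607576e+01,  8.93454979e+01, -5.40815976e-04,
        6.25497181e+01, -6.05048105e+00]), 'qd': array([ 0.01040939, -0.05576956, -0.08115319,  0.08482835, -0.07476537,
       -0.02570851]), 'effort': array([ 1.90430335e-03, -6.19445658e+01, -2.62029809e+01, -1.31628894e-04,
        2.84558344e-03, -2.08399382e-05]), 'tcp_pos': array([0.19520871, 0.59354315, 0.24179231]), 'tcp_rot': array([-1.79944288e+02, -5.42286180e-03,  1.61791278e+02]), 'force': array([-0.14890919,  0.12157864, -0.52889773]), 'moment': array([ 0.03752636, -0.0113146 , -0.0587741 ]), 'gripper_force': 0.0, 'grip_width': 1.0006426627586753} 0.011
```

View pics/top0.png

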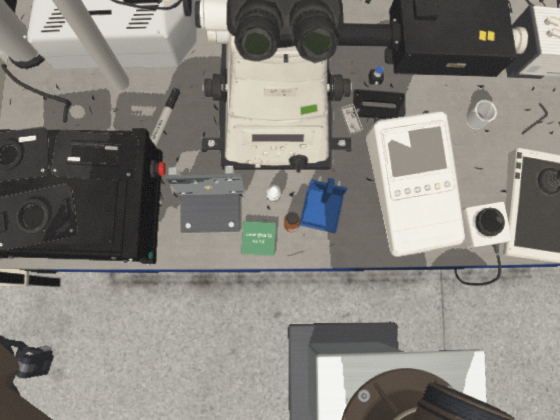

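View pics/side0.png

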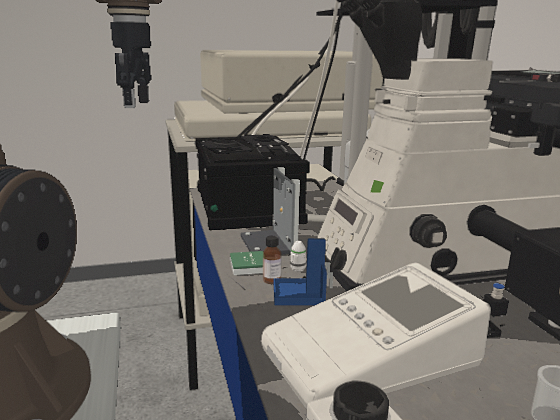

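The top view shows the bracket (blue) at about (323,205) with its tabs pointing up. The stand plate is at (206,185) with its base below it, the box at (259,237), the vial at (292,221) and the lens at (274,193). Next I measure poses from the point clouds.

```bash
cat > m.py <<'E'
from h import *
P=np.load("topP.npy");im=np.load("topI.npy")
S=np.load("sideP.npy");si=np.load("sideI.npy")
def blue(im,P):
    h=cv2.cvtColor(im,cv2.COLOR_BGR2HSV); return (h[...,0]>100)&(h[...,0]<125)&(h[...,1]>120)&(P[...,2]>0.004)
def reg(P,u0,u1,v0,v1,m):
    k=np.zeros(m.shape,bool);k[v0:v1,u0:u1]=1; return P[k&m]
def rect(q,n):
    (c,s,a)=cv2.minAreaRect((q[:,:2]*1000).astype(np.float32)); print(n,len(q),np.round(c,1),np.round(s,1),round(a,1),'z',np.round(np.percentile(q[:,2],[2,50,98])*1000,1))
b=reg(P,290,360,165,245,blue(im,P)); rect(b,'bracket')
rect(b[(b[:,2]>.085)],'rib top'); rect(b[(b[:,2]>.045)&(b[:,2]<.065)],'backplate top')
rect(b[(b[:,2]<.03)],'shelf')
s=reg(S,260,340,225,315,blue(si,S)); rect(s,'side bracket'); rect(s[s[:,2]>.07],'side rib')
print('table z',np.nanmedian(P[245:260,345:365,2]), np.nanmedian(P[240:260,170:200,2]))
z=P[...,2]
q=reg(P,160,260,155,250,(z>.12)&(z<.15)); rect(q,'plate top')
t=q[q[:,2]>.136]; 
if len(t)>5: rect(t,'plate edge')
q=reg(P,175,250,185,240,(z>.005)&(z<.016)); rect(q,'base')
q=reg(P,262,286,180,206,(z>.03)&(z<.08)); rect(q,'lens')
q=reg(P,280,303,205,235,(z>.03)&(z<.1)); rect(q,'vial')
q=reg(P,235,282,215,258,(z>.01)&(z<.025)); rect(q,'box')
q=reg(S,265,305,160,262,(S[...,2]>.02)&(S[...,2]<.15)&(S[...,1]>.15)); rect(q,'side plate')
E
python3 m.py
python3 - <<'E'
import cv2,numpy as np
a=cv2.imread('pics/top0.png')[155:260,155:360]; cv2.imwrite('pics/c1.png',cv2.resize(a,None,fx=3.8,fy=3.8,interpolation=cv2.INTER_CUBIC))
E
```

```text
bracket 1445 [420.2 146.4] [68.2 79.9] 76.6 z [ 4.2  7.1 95.8]
rib top 94 [444.7 139.4] [10.  26.1] 78.5 z [86.2 95.  97.7]
backplate top 137 [445.5 139.9] [65.3 27.5] 76.7 z [45.5 54.8 60.4]
shelf 1127 [420.4 146. ] [67.7 75.9] 76.6 z [ 4.2  6.3 24.8]
side bracket 1965 [421.2 144.7] [73.7 77.2] 76.9 z [ 4.8 13.  94.1]
side rib 290 [444.7 136.5] [ 8.9 26. ] 74.8 z [70.5 84.1 95.9]
table z 0.00017619902098917092 0.0005103472216021712
plate top 606 [457.3 351.1] [ 21.7 123.4] 0.8 z [121.7 139.8 145.2]
plate edge 421 [458.5 351.4] [ 19.1 122.3] 0.7 z [136.5 140.9 145.6]
base 2310 [407.4 351. ] [139.2  87. ] 89.9 z [ 6.9 10.5 14.9]
lens 163 [446.7 236.6] [23.7 24. ] 40.7 z [30.8 46.  54.7]
vial 246 [391.6 203.4] [29.3 27.4] 89.2 z [35.4 59.5 79.9]
box 1150 [371.4 271.6] [77.  71.7] 85.8 z [11.  16.9 20.3]
side plate 3440 [455.9 331.2] [309.6  86.1] 76.4 z [ 22.8  78.8 141.5]
```

View pics/c1.png

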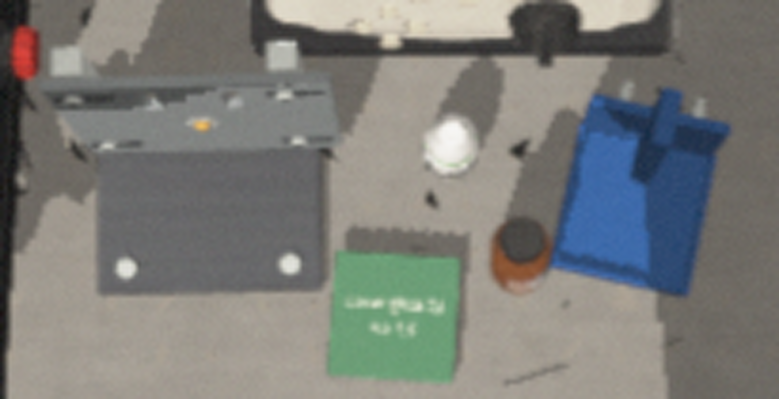

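The crop shows the gold plunger at about (202,125), with slot hints on either side of it on the plate. Now I refine the stand pose and the plunger position.

```bash
cat > m2.py <<'E'
from h import *
P=np.load("topP.npy");im=np.load("topI.npy")
S=np.load("sideP.npy");si=np.load("sideI.npy")
# plate front face from top
def fit(q,n):
    c=q.mean(0)
    for _ in range(4):
        A=np.c_[q[:,1]-.351,q[:,2]-.08,np.ones(len(q))]; s=np.linalg.lstsq(A,q[:,0],rcond=None)[0]; r=q[:,0]-A@s; q=q[abs(r)<2.5*r.std()+1e-4]
    print(n,len(q),'dx/dy deg',np.degrees(np.arctan(s[0])),'dx/dz',s[1],'x0',s[2]*1000,'rms',r.std()*1000)
m=np.zeros(P.shape[:2],bool);m[170:200,165:250]=1
q=P[m&(P[...,2]>.025)&(P[...,2]<.132)&(abs(P[...,1]-.351)<.058)&(P[...,0]<.46)]; fit(q,'front top')
m=np.zeros(S.shape[:2],bool);m[150:265,230:320]=1
q=S[m&(S[...,2]>.025)&(S[...,2]<.132)&(abs(S[...,1]-.351)<.058)&(S[...,0]<.47)&(S[...,0]>.42)];fit(q,'front side')
for n,I,C,(u0,u1,v0,v1) in(("top",im,P,(165,250,165,200)),("side",si,S,(255,310,160,265))):
    h=cv2.cvtColor(I,cv2.COLOR_BGR2HSV); g=(h[...,0]>10)&(h[...,0]<32)&(h[...,1]>90)
    k=np.zeros(g.shape,bool);k[v0:v1,u0:u1]=1
    v,u=np.where(g&k); 
    if len(u): print(n,'gold px',u.mean(),v.mean(),len(u),np.nanmedian(C[g&k],0)*1000)
# plate y extents at height bands; base extents
q=P[160:205,155:260].reshape(-1,3)
for a,b in((.04,.07),(.07,.1),(.1,.13)):
    r=q[(q[:,2]>a)&(q[:,2]<b)&(q[:,0]>.43)&(q[:,0]<.46)]; print('plate y',a,np.percentile(r[:,1],[.5,1,99,99.5])*1000)
q=P[180:240,165:255].reshape(-1,3); r=q[(q[:,2]>.007)&(q[:,2]<.014)&(q[:,1]>.28)&(q[:,1]<.43)]
r=r[(r[:,0]<.44)]
print('base x min',np.percentile(r[:,0],[.3,1,2])*1000)
for a in (.38,.40,.42,.435):
    t=r[abs(r[:,0]-a)<.006]; print('base y',a,np.percentile(t[:,1],[.5,2,98,99.5])*1000)
# dark spots/slots: image of the plate in world
d=robot.get_image("top")
K,D,rv,tv=[np.array(d[k],float) for k in("camera_matrix","dist_coeffs","rvec","tvec")]
d=robot.get_image("side")
K2,D2,rv2,tv2=[np.array(d[k],float) for k in("camera_matrix","dist_coeffs","rvec","tvec")]
np.savez('cam.npz',K=K,D=D,rv=rv,tv=tv,K2=K2,D2=D2,rv2=rv2,tv2=tv2)
def rectify(I,K,D,rv,tv,x0):
    zz,yy=np.meshgrid(np.arange(.15,0,-.0005),np.arange(.43,.27,-.0005),indexing='ij')
    o=np.c_[np.full(zz.size,x0),yy.ravel(),zz.ravel()]
    p=cv2.projectPoints(o,rv,tv,K,D)[0].reshape(*zz.shape,2).astype(np.float32)
    return cv2.remap(I,p[...,0],p[...,1],cv2.INTER_CUBIC)
a=rectify(im,K,D,rv,tv,.4475); b=rectify(si,K2,D2,rv2,tv2,.4475)
cv2.imwrite('pics/r1.png',cv2.resize(np.hstack([a,b]),None,fx=1.25,fy=1.25))
E
python3 m2.py
```

```text
front top 867 dx/dy deg -0.9211419909346702 dx/dz 0.0007968745880658767 x0 449.6271876649438 rms 0.35197039916732176
front side 1115 dx/dy deg -4.892134116273554 dx/dz 0.0036796191472323048 x0 451.88044392024307 rms 4.458547543596614
top gold px 207.5 187.5 8 [447.62442368 352.02870001  74.96907579]
side gold px 272.3469387755102 248.98979591836735 98 [390.38776778 194.50029105  54.42570831]
plate y 0.04 [289.37078497 289.52689224 429.76703327 451.90968507]
plate y 0.07 [289.4080562  289.71498871 413.33702206 414.4528096 ]
plate y 0.1 [289.43616265 289.51022611 412.62758802 413.12285751]
base x min [378.32096376 379.87288636 380.04426669]
base y 0.38 [290.49276979 301.19119553 407.96890329 409.6530613 ]
base y 0.4 [300.16275896 300.7620924  408.20581086 410.51026531]
base y 0.42 [300.27038549 302.06519034 409.13283215 410.89977598]
base y 0.435 [300.23629007 302.13676477 407.48461363 409.1856643 ]
```

View pics/r1.png

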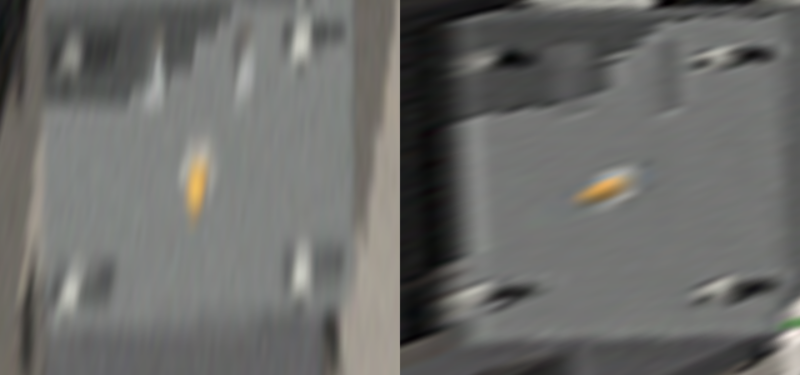

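The rectified plate puts the slots' midpoint at about y=0.351, while the base centre is at about y=0.355. The stand's yaw is about +0.8° and the plate's front face is at x≈0.4496. I check the space around the path for obstacles once, then move.

```bash
python3 - <<'E'
from h import *
for n in("top","side"):
    P=np.load(n+"P.npy"); q=P[(P[...,2]>.1)&(P[...,0]<.62)&(P[...,0]>.28)&(P[...,1]>0)&(P[...,1]<.55)]
    for z0 in(.1,.15,.2,.3,.4,.5):
        r=q[(q[:,2]>z0)&(q[:,2]<z0+(.05 if z0<.2 else .1))]
        for y0 in(0,.1,.2,.3,.4,.5):
            t=r[(r[:,1]>=y0)&(r[:,1]<y0+.1)]
            if len(t)>5: print(n,z0,y0,len(t),'xmin',np.percentile(t[:,0],1).round(3))
E
```

```text
top 0.1 0.1 1097 xmin 0.527
top 0.1 0.2 1625 xmin 0.45
top 0.1 0.3 1171 xmin 0.448
top 0.1 0.4 4459 xmin 0.323
top 0.1 0.5 3594 xmin 0.326
top 0.15 0.1 694 xmin 0.557
top 0.15 0.2 1333 xmin 0.556
top 0.15 0.3 139 xmin 0.564
top 0.15 0.4 72 xmin 0.455
top 0.15 0.5 193 xmin 0.468
top 0.2 0.1 733 xmin 0.577
top 0.2 0.2 2441 xmin 0.57
top 0.2 0.3 46 xmin 0.586
top 0.3 0.2 54 xmin 0.559
top 0.4 0.1 1490 xmin 0.498
top 0.4 0.2 4705 xmin 0.498
side 0.1 0 42 xmin 0.609
side 0.1 0.1 2279 xmin 0.529
side 0.1 0.2 945 xmin 0.451
side 0.1 0.3 527 xmin 0.448
side 0.1 0.4 2391 xmin 0.322
side 0.1 0.5 442 xmin 0.326
side 0.15 0.1 1563 xmin 0.557
side 0.15 0.2 722 xmin 0.556
side 0.15 0.4 19 xmin 0.468
side 0.15 0.5 26 xmin 0.469
side 0.2 0.1 2067 xmin 0.578
side 0.2 0.2 1641 xmin 0.571
side 0.3 0.1 2182 xmin 0.549
side 0.3 0.2 1300 xmin 0.545
side 0.4 0.1 1317 xmin 0.517
side 0.4 0.2 469 xmin 0.509
```

Call:
apply_moves(deltas=[50, -90, 0, 0, 0, 0, 0.75, 100, -182, 0, 0, 0, 1.6, 0.75, 150, -273, 0, 0, 0, 3.2, 0.75, 175, -318, 0, 0, 0, 4.8, 0.75])

```text
time_s: 0.7
tcp_pos: [0.3164, 0.373, 0.2424]
tcp_rot: [180.0, 0.0, 166.7]
force: [1.7, 1.1, -0.2]
grip_width: 0.749
gripper_force: 0.0
```

Call:
apply_moves(deltas=[25, -46, -15, 0, 0, 0, 0.5, 50, -92, -30, 0, 0, 0, 0.5, 75, -136, -60, 0, 0, 0, 0.5, 75, -136, -115, 0, 0, 0, 0.5, 75, -136, -115, 0, 0, 0, 0.5, 75, -136, -115, 0, 0, 0, 0.5])

```text
time_s: 1.45
tcp_pos: [0.3911, 0.2393, 0.1286]
tcp_rot: [180.0, 0.0, 166.6]
force: [0.1, 0.7, -0.2]
grip_width: 0.499
gripper_force: 0.0
```

```bash
python3 - <<'E'
from h import *
s=robot.state(); print(s['tcp_pos'],s['tcp_rot'],s['force'],s['qd'].round(2))
im,P=cloud("top"); h=cv2.cvtColor(im,cv2.COLOR_BGR2HSV)
a,b=im[165:250,285:365],cloud("side")[0][120:320,200:400]
cv2.imwrite('pics/g1.png',np.hstack([cv2.resize(a,(390,400)),cv2.resize(b,(400,400))]))
E
```

```text
[0.39112902 0.23929906 0.12858246] [1.79966202e+02 3.77330088e-02 1.66637031e+02] [ 0.13560931  0.67291034 -0.21396394] [ 0.35 -1.33 -0.42 -0.06 -0.42 -0.03]
```

View pics/g1.png

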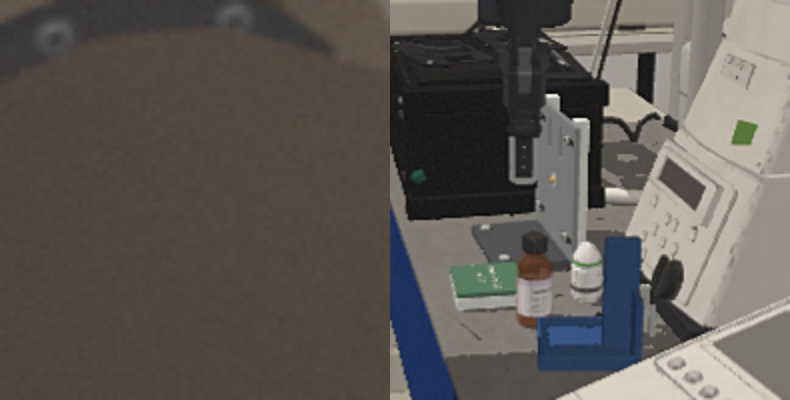

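The side view shows the gripper still short of the bracket at z=0.129, so rows are speed-limited and each call starts from the pose actually reached. I continue from there.

Call:
apply_moves(deltas=[18, -33, 0, 0, 0, 0, 0.5, 36, -66, 0, 0, 0, 0, 0.5, 54, -100, 0, 0, 0, 0, 0.5, 54, -100, 0, 0, 0, 0, 0.5, 54, -100, -28, 0, 0, 0, 0.5, 54, -100, -56, 0, 0, 0, 0.5, 54, -100, -56, 0, 0, 0, 0.5, 54, -100, -56, 0, 0, 0, 0.5])

```text
time_s: 2.55
tcp_pos: [0.4451, 0.1394, 0.0725]
tcp_rot: [180.0, 0.1, 166.6]
force: [0.2, 0.1, 0.2]
grip_width: 0.499
gripper_force: 0.0
```

```bash
python3 - <<'E'
from h import *
s=robot.state(); print(s['tcp_pos'],s['tcp_rot'],s['force'],s['qd'].round(2))
a=cloud("side")[0][190:320,220:390]
cv2.imwrite('pics/g2.png',cv2.resize(a,None,fx=4,fy=4))
E
```

```text
[0.44505157 0.13937903 0.07252493] [1.79963440e+02 6.92955156e-02 1.66642468e+02] [0.24847863 0.1273462  0.21241844] [-0.43 -0.35  0.03  0.04 -0.47 -0.15]
```

View pics/g2.png

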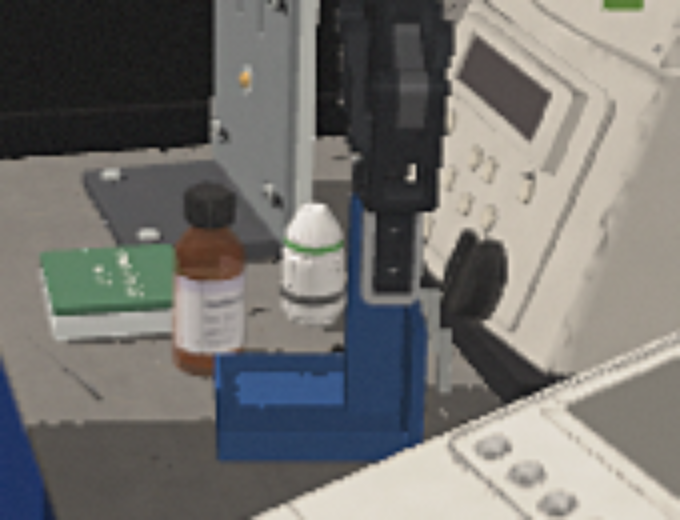

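The fingers straddle the rib correctly (pad around (395,255) in the crop). Closing now.

Call:
apply_moves(deltas=[0, 0, 0, 0, 0, 0, 0.05, 0, 0, 0, 0, 0, 0, 0.05, 0, 0, 0, 0, 0, 0, 0.05, 0, 0, 0, 0, 0, 0, 0.05], grip_force=60)

```text
time_s: 3.1
tcp_pos: [0.445, 0.1388, 0.0717]
tcp_rot: [180.0, 0.0, 166.6]
force: [-1.0, 1.8, 5.8]
grip_width: 0.106
gripper_force: 62.0
```

Call:
apply_moves(deltas=[0, 0, 15, 0, 0, 0, 0.05, 0, 0, 35, 0, 0, 0, 0.05, -5, 0, 65, 0, 0, 0, 0.05, -10, 0, 105, 0, 0, 0, 0.05, -15, 5, 105, 0, 0, 0, 0.05, -15, 5, 105, 0, 0, 0, 0.05, -15, 5, 105, 0, 0, 0, 0.05])

```text
time_s: 3.98
tcp_pos: [0.4295, 0.1436, 0.1753]
tcp_rot: [-180.0, -0.1, 166.6]
force: [0.6, -0.2, -1.4]
grip_width: 0.104
gripper_force: 60.6
```

```bash
python3 - <<'E'
from h import *
s=robot.state(); print(s['tcp_pos'],s['tcp_rot'],s['force'],s['moment'],s['grip_width'])
im,S=cloud("side")
cv2.imwrite('pics/g3.png',cv2.resize(im[120:320,200:400],None,fx=3,fy=3))
E
```

```text
[0.42948382 0.14360781 0.17528086] [-1.79957876e+02 -1.02311832e-01  1.66599591e+02] [ 0.58549079 -0.1731661  -1.43778712] [ 0.02670218 -0.03921344  0.04434447] 0.10363977739732251
```

View pics/g3.png

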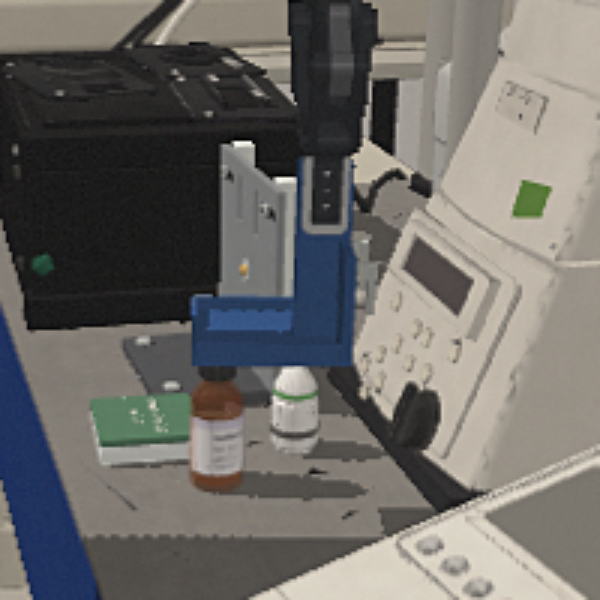

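The bracket is held level, clear of the vial and lens. I carry it to the stand.

Call:
apply_moves(deltas=[-10, 20, 0, 0, 0, 1, 0.05, -20, 45, 0, 0, 0, 3, 0.05, -26, 75, 0, 0, 0, 5, 0.05, -26, 105, 0, 0, 0, 7, 0.05, -26, 135, 0, 0, 0, 9, 0.05, -26, 165, 0, 0, 0, 11, 0.05, -26, 190, 0, 0, 0, 13, 0.05, -26, 207, 0, 0, 0, 14.2, 0.05, -26, 207, 0, 0, 0, 14.2, 0.05, -26, 207, 0, 0, 0, 14.2, 0.05])

```text
time_s: 5.28
tcp_pos: [0.4037, 0.35, 0.176]
tcp_rot: [-180.0, -0.0, -179.2]
force: [0.7, 0.2, -2.6]
grip_width: 0.108
gripper_force: 60.6
```

```bash
cat > b.py <<'E'
from h import *
import sys
s=robot.state(); print((s['tcp_pos']*1000).round(1),s['tcp_rot'].round(2),s['force'].round(1),s['moment'].round(2))
im,S=cloud("side"); np.save('sI.npy',im); np.save('sP.npy',S)
h=cv2.cvtColor(im,cv2.COLOR_BGR2HSV); m=(h[...,0]>100)&(h[...,0]<125)&(h[...,1]>110)
x,y,z=s['tcp_pos']
d=np.abs(S-[x-.03,y,z-.04]); m&=(d[...,0]<.08)&(d[...,1]<.05)&(d[...,2]<.08)
m=cv2.erode(m.astype(np.uint8),np.ones((3,3)))>0
q=S[m]*1000
print(len(q),'min',np.percentile(q,1,0).round(1),'max',np.percentile(q,99,0).round(1))
# -y side face of shelf: bottom edge slope, face angle
f=q[(q[:,2]<(z*1000-55))]; ymin=np.percentile(f[:,1],20)
f=f[f[:,1]<np.percentile(f[:,1],50)]
A=np.c_[f[:,0]-f[:,0].mean(),np.ones(len(f))]; print('side face dy/dx deg',np.degrees(np.arctan(np.linalg.lstsq(A,f[:,1],rcond=None)[0][0])),'y',f[:,1].mean())
xs=np.arange(q[:,0].min()+6,q[:,0].max()-8,5); zb=[q[abs(q[:,0]-t)<2.5][:,2].min() for t in xs]
p=np.polyfit(xs,zb,1); print('bottom z',np.round(zb,1),'slope deg',np.degrees(np.arctan(p[0])))
E
python3 b.py
```

```text
[403.7 350.  176. ] [-1.7997e+02 -4.0000e-02 -1.7925e+02] [ 0.7  0.2 -2.6] [-0.02  0.01  0.05]
877 min [341.3 312.3 108.5] max [416.  382.7 160.2]
side face dy/dx deg 2.350140532956852 y 320.27829177452816
bottom z [108.3 108.1 109.3 109.4 108.2 108.  108.2 109.3 108.5 108.7 108.9 108.1
 107.7] slope deg -0.31629612436034127
```

Call:
apply_moves(deltas=[0, 0.5, -8, 0, 0, 0, 0.05, 0, 1, -16, 0, 0, 0, 0.05, 4, 1, -24, 0, 0, 0, 0.05, 10, 1, -24, 0, 0, 0, 0.05, 15, 1, -24, 0, 0, 0, 0.05, 17, 1, -24, 0, 0, 0, 0.05, 17, 1, -24, 0, 0, 0, 0.05, 17, 1, -24, 0, 0, 0, 0.05])

```text
time_s: 6.32
tcp_pos: [0.4207, 0.3517, 0.1524]
tcp_rot: [180.0, 0.0, -179.2]
force: [-0.3, -0.0, -1.9]
grip_width: 0.111
gripper_force: 60.6
```

```bash
python3 b.py; python3 - <<'E'
import numpy as np,cv2
im=np.load('sI.npy'); cv2.imwrite('pics/g4.png',cv2.resize(im[140:280,215:335],None,fx=4.2,fy=4.2,interpolation=cv2.INTER_CUBIC))
E
```

```text
[420.7 351.7 152.4] [ 1.7999e+02  1.0000e-02 -1.7921e+02] [-0.3 -0.  -1.9] [ 0.04 -0.04 -0.02]
869 min [358.2 313.5  84.9] max [433.1 384.6 136.5]
side face dy/dx deg 3.109841168374978 y 322.67430130662893
bottom z [85.8 85.1 84.9 84.3 85.9 85.6 85.4 84.8 84.3 84.8 85.8 84.5 84.3] slope deg -0.6639903382299421
```

View pics/g4.png

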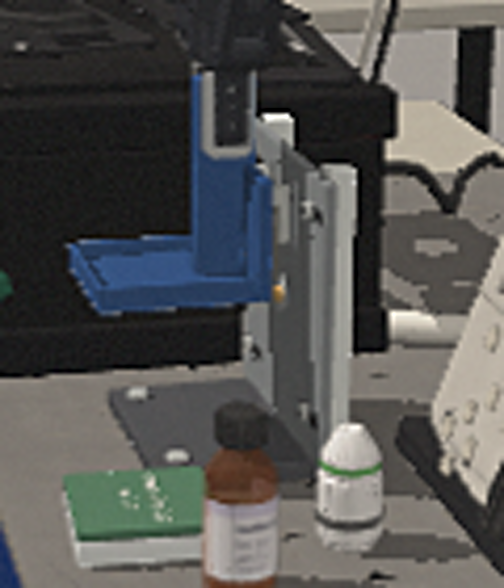

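The bracket stands level in front of the plate. The near tab is about at the slot, around (283,210) in the crop, and the plunger is at (279,293). I feel forward slowly.

Call:
apply_moves(deltas=[1.5, 0, 0, 0, 0, 0, 0.05, 3, 0, 0, 0, 0, 0, 0.05, 4, 0, 0, 0, 0, 0, 0.05, 5, 0, 0, 0, 0, 0, 0.05, 5, 0, 0, 0, 0, 0, 0.05])

```text
time_s: 7.0
tcp_pos: [0.4259, 0.3517, 0.1523]
tcp_rot: [180.0, 0.0, -179.2]
force: [-0.2, 0.4, -2.3]
grip_width: 0.11
gripper_force: 60.6
```

Call:
apply_moves(deltas=[0.5, 0, 0, 0, 0, 0, 0.05, 1, 0, 0, 0, 0, 0, 0.05, 1, 0, 0, 0, 0, 0, 0.05])

```text
time_s: 7.38
tcp_pos: [0.4268, 0.3517, 0.1523]
tcp_rot: [180.0, 0.0, -179.2]
force: [-0.4, -0.3, -2.6]
grip_width: 0.108
gripper_force: 60.6
```

Call:
apply_moves(deltas=[0.5, 0, 0, 0, 0, 0, 0.05, 1, 0, 0, 0, 0, 0, 0.05, 1, 0, 0, 0, 0, 0, 0.05])

```text
time_s: 7.75
tcp_pos: [0.4279, 0.3517, 0.1524]
tcp_rot: [180.0, 0.0, -179.2]
force: [0.0, -0.1, -2.1]
grip_width: 0.107
gripper_force: 60.6
```

Call:
apply_moves(deltas=[0.8, 0, 0, 0, 0, 0, 0.05, 1.6, 0, 0, 0, 0, 0, 0.05, 2, 0, 0, 0, 0, 0, 0.05, 2, 0, 0, 0, 0, 0, 0.05])

```text
time_s: 8.25
tcp_pos: [0.4298, 0.3517, 0.1523]
tcp_rot: [180.0, -0.0, -179.2]
force: [0.4, -0.4, -2.9]
grip_width: 0.106
gripper_force: 60.6
```

Call:
apply_moves(deltas=[0.8, 0, 0, 0, 0, 0, 0.05, 1.6, 0, 0, 0, 0, 0, 0.05, 2, 0, 0, 0, 0, 0, 0.05, 2, 0, 0, 0, 0, 0, 0.05])

```text
time_s: 8.75
tcp_pos: [0.4318, 0.3517, 0.1523]
tcp_rot: [180.0, -0.0, -179.2]
force: [0.2, 0.2, -2.8]
grip_width: 0.101
gripper_force: 60.6
```

Call:
apply_moves(deltas=[0.8, 0, 0, 0, 0, 0, 0.05, 1.6, 0, 0, 0, 0, 0, 0.05, 2.5, 0, 0, 0, 0, 0, 0.05, 2.5, 0, 0, 0, 0, 0, 0.05])

```text
time_s: 9.25
tcp_pos: [0.4344, 0.3517, 0.1523]
tcp_rot: [180.0, -0.0, -179.2]
force: [0.1, -0.5, -2.5]
grip_width: 0.108
gripper_force: 60.6
```

Call:
apply_moves(deltas=[0.5, 0, 0, 0, 0, 0, 0.05, 1, 0, 0, 0, 0, 0, 0.05, 1, 0, 0, 0, 0, 0, 0.05])

```text
time_s: 9.62
tcp_pos: [0.4351, 0.3517, 0.1523]
tcp_rot: [-180.0, -0.0, -179.2]
force: [-2.1, -0.5, -1.4]
grip_width: 0.109
gripper_force: 60.8
```

Call:
apply_moves(deltas=[0.5, 0, 0, 0, 0, 0, 0.05, 0.5, 0, 0, 0, 0, 0, 0.05])

```text
time_s: 9.88
tcp_pos: [0.4352, 0.3516, 0.1523]
tcp_rot: [-180.0, -0.1, -179.2]
force: [-4.6, 0.7, 0.1]
grip_width: 0.106
gripper_force: 61.1
```

Light contact at TCP x=0.435, so both tabs are through. I back off a hair and push down.

Call:
apply_moves(deltas=[-0.8, 0, 0, 0, 0, 0, 0.05, -0.8, 0, -1, 0, 0, 0, 0.05, -0.8, 0, -2.5, 0, 0, 0, 0.05, -0.8, 0, -4, 0, 0, 0, 0.05, -0.8, 0, -4, 0, 0, 0, 0.05])

```text
time_s: 10.5
tcp_pos: [0.435, 0.3517, 0.1481]
tcp_rot: [-180.0, -0.0, -179.2]
force: [-0.6, -0.9, -2.6]
grip_width: 0.11
gripper_force: 60.5
```

Call:
apply_moves(deltas=[0, 0, -0.7, 0, 0, 0, 0.05, 0, 0, -1.5, 0, 0, 0, 0.05, 0, 0, -2, 0, 0, 0, 0.05, 0, 0, -2, 0, 0, 0, 0.05])

```text
time_s: 11.0
tcp_pos: [0.435, 0.3517, 0.1463]
tcp_rot: [180.0, -0.0, -179.2]
force: [-1.3, 0.4, -3.0]
grip_width: 0.106
gripper_force: 60.6
```

Call:
apply_moves(deltas=[0, 0, -0.7, 0, 0, 0, 0.05, 0, 0, -1.5, 0, 0, 0, 0.05, 0, 0, -2, 0, 0, 0, 0.05, 0, 0, -2, 0, 0, 0, 0.05])

```text
time_s: 11.5
tcp_pos: [0.435, 0.3517, 0.1443]
tcp_rot: [180.0, 0.0, -179.2]
force: [-0.7, 0.2, -2.4]
grip_width: 0.112
gripper_force: 60.7
```

Call:
apply_moves(deltas=[0, 0, -0.7, 0, 0, 0, 0.05, 0, 0, -1.5, 0, 0, 0, 0.05, 0, 0, -2, 0, 0, 0, 0.05, 0, 0, -2, 0, 0, 0, 0.05])

```text
time_s: 12.0
tcp_pos: [0.4348, 0.3518, 0.1425]
tcp_rot: [180.0, -0.0, -179.2]
force: [-3.7, -0.6, 4.0]
grip_width: 0.111
gripper_force: 61.6
```

Call:
apply_moves(deltas=[0, 0, -0.5, 0, 0, 0, 0.05, 0, 0, -1, 0, 0, 0, 0.05, 0, 0, -1.5, 0, 0, 0, 0.05])

```text
time_s: 12.38
tcp_pos: [0.4351, 0.3518, 0.1414]
tcp_rot: [180.0, 0.0, -179.2]
force: [-3.9, 1.0, 9.7]
grip_width: 0.114
gripper_force: 62.4
```

Call:
apply_moves(deltas=[0, 0, -0.5, 0, 0, 0, 0.05, 0, 0, -1, 0, 0, 0, 0.05, 0, 0, -1.5, 0, 0, 0, 0.05])

```text
time_s: 12.75
tcp_pos: [0.4347, 0.3517, 0.1395]
tcp_rot: [180.0, -0.0, -179.2]
force: [-5.2, 0.2, 5.6]
grip_width: 0.11
gripper_force: 61.8
```

Call:
apply_moves(deltas=[0, 0, -0.5, 0, 0, 0, 0.05, 0, 0, -1, 0, 0, 0, 0.05, 0, 0, -1.5, 0, 0, 0, 0.05])

```text
time_s: 13.12
tcp_pos: [0.4342, 0.3515, 0.1374]
tcp_rot: [-180.0, -0.1, -179.2]
force: [-5.2, 0.2, 1.1]
grip_width: 0.105
gripper_force: 61.1
```

Call:
apply_moves(deltas=[0, 0, -0.5, 0, 0, 0, 0.05, 0, 0, -1, 0, 0, 0, 0.05, 0, 0, -1.5, 0, 0, 0, 0.05])

```text
time_s: 13.5
tcp_pos: [0.4343, 0.3514, 0.1357]
tcp_rot: [-179.9, -0.1, -179.2]
force: [-4.8, 0.4, -2.2]
grip_width: 0.105
gripper_force: 60.6
```

Call:
apply_moves(deltas=[0, 0, -0.5, 0, 0, 0, 0.05, 0, 0, -1, 0, 0, 0, 0.05, 0, 0, -1.5, 0, 0, 0, 0.05])

```text
time_s: 13.88
tcp_pos: [0.4348, 0.3516, 0.1345]
tcp_rot: [-180.0, -0.0, -179.2]
force: [-4.6, 1.2, -6.3]
grip_width: 0.107
gripper_force: 59.9
```

Call:
apply_moves(deltas=[0, 0, -0.5, 0, 0, 0, 0.05, 0, 0, -1, 0, 0, 0, 0.05, 0, 0, -1, 0, 0, 0, 0.05])

```text
time_s: 14.25
tcp_pos: [0.435, 0.3516, 0.1337]
tcp_rot: [-180.0, -0.0, -179.2]
force: [-4.0, 0.3, -5.9]
grip_width: 0.109
gripper_force: 60.0
```

Call:
apply_moves(deltas=[0, 0, -0.5, 0, 0, 0, 0.05, 0, 0, -1, 0, 0, 0, 0.05, 0, 0, -1, 0, 0, 0, 0.05])

```text
time_s: 14.62
tcp_pos: [0.4351, 0.3517, 0.133]
tcp_rot: [180.0, 0.0, -179.2]
force: [-3.7, -0.5, -3.1]
grip_width: 0.104
gripper_force: 60.6
```

Call:
apply_moves(deltas=[0, 0, -0.5, 0, 0, 0, 0.05, 0, 0, -1, 0, 0, 0, 0.05, 0, 0, -1, 0, 0, 0, 0.05])

```text
time_s: 15.0
tcp_pos: [0.4351, 0.3518, 0.132]
tcp_rot: [180.0, 0.0, -179.2]
force: [-4.6, 0.7, -0.3]
grip_width: 0.107
gripper_force: 61.0
```

Call:
apply_moves(deltas=[0, 0, -0.5, 0, 0, 0, 0.05, 0, 0, -0.5, 0, 0, 0, 0.05])

```text
time_s: 15.25
tcp_pos: [0.4351, 0.3519, 0.1316]
tcp_rot: [180.0, 0.0, -179.2]
force: [-5.0, 1.2, 3.0]
grip_width: 0.106
gripper_force: 61.4
```

Call:
apply_moves(deltas=[0, 0, -0.7, 0, 0, 0, 0.05, 0, 0, -0.7, 0, 0, 0, 0.05])

```text
time_s: 15.5
tcp_pos: [0.4352, 0.3519, 0.1314]
tcp_rot: [180.0, 0.1, -179.2]
force: [-6.4, -0.2, 9.1]
grip_width: 0.109
gripper_force: 62.6
```

Call:
apply_moves(deltas=[0, 0, -0.7, 0, 0, 0, 0.05, 0, 0, -0.7, 0, 0, 0, 0.05])

```text
time_s: 15.75
tcp_pos: [0.4352, 0.3519, 0.1313]
tcp_rot: [179.9, 0.1, -179.2]
force: [-8.4, -0.8, 17.3]
grip_width: 0.103
gripper_force: 63.7
```

It is bottomed at 17 N, 21 mm below entry, with the plunger's push-through felt on the way. I unload and release.

Call:
apply_moves(deltas=[0, 0, 1.2, 0, 0, 0, 0.05, 0, 0, 1.2, 0, 0, 0, 0.4, 0, 0, 1.2, 0, 0, 0, 0.4, 0, 0, 1.2, 0, 0, 0, 0.4, 0, 0, 1.2, 0, 0, 0, 0.4])

```text
time_s: 16.38
tcp_pos: [0.4351, 0.3517, 0.131]
tcp_rot: [180.0, 0.0, -179.2]
force: [-0.8, 0.1, 0.8]
grip_width: 0.401
gripper_force: 0.0
```

Call:
apply_moves(deltas=[0, 0, 15, 0, 0, 0, 0.4, 0, 0, 35, 0, 0, 0, 0.4, -10, 0, 60, 0, 0, 0, 0.4, -40, 0, 80, 0, 0, 0, 0.4, -40, 0, 80, 0, 0, 0, 0.4, -40, 0, 80, 0, 0, 0, 0.4])

```text
time_s: 17.12
tcp_pos: [0.3954, 0.3518, 0.2115]
tcp_rot: [180.0, 0.1, -179.2]
force: [-0.4, 0.5, 1.1]
grip_width: 0.401
gripper_force: 0.0
```

```bash
python3 - <<'E'
from h import *
s=robot.state(); print(s['tcp_pos'],s['force'],s['grip_width'])
im,S=cloud("side"); h=cv2.cvtColor(im,cv2.COLOR_BGR2HSV); m=(h[...,0]>100)&(h[...,0]<125)&(h[...,1]>110)&(S[...,1]>.3)&(S[...,1]<.4)&(S[...,0]>.34)&(S[...,2]>.03)
m=cv2.erode(m.astype(np.uint8),np.ones((2,2)))>0
q=S[m]*1000; print(len(q),np.percentile(q,[1,99],0).round(1))
xs=np.arange(362,446,6); zb=[q[abs(q[:,0]-t)<3][:,2].min() if (abs(q[:,0]-t)<3).any() else np.nan for t in xs]; print(np.round(zb,1))
cv2.imwrite('pics/g5.png',cv2.resize(im[120:300,200:350],None,fx=3.3,fy=3.3,interpolation=cv2.INTER_CUBIC))
E
```

```text
[0.39543596 0.35180403 0.21152224] [-0.35864353  0.46621656  1.07797811] 0.40135498589285945
1236 [[372.3 313.   60.4]
 [448.8 383.8 152.2]]
[ nan  nan 58.9 59.4 57.8 60.  60.  59.2 60.4 60.4 61.3 60.8 60.9 62.1]
```

View pics/g5.png

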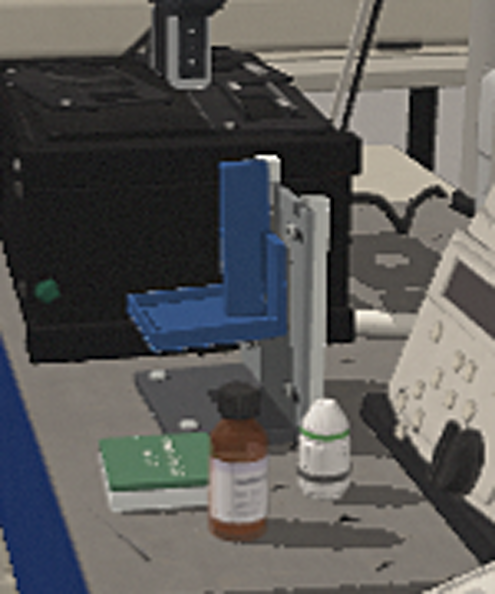

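The bracket hangs by itself against the plate, with its underside at about z=60 mm and a droop of about 2°. The gripper is clear, and the vial, lens and box are where they were.

```bash
python3 -c "
from workcell import robot
print(robot.job_done())"
```

```text
the job is handed in; nothing more can be done
None
```

The bracket is hooked in both slots and seated fully home, and I handed the job in at about 17 s. The tool force peaked at about 17 N in the readings. The plunger lock is inferred from the forces felt on the way down, since the latch value can't be read, and the vial, lens and box look undisturbed in the last picture.

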